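Put the inner lid on the chocolate tin and draw off its cover

ROBOT

A 6-joint arm with a two-finger parallel gripper is mounted at the origin on a cart in front of the work surface, level with it; the furniture and walls round the work are solid. World frame = base frame: x ahead of the robot, y to its left, z up, the work surface at z = 0. Lengths are in m, angles in rad, forces in N, time in s.
With the tool pointing down it reaches from about 0.35 to 0.975 m from the base axis. Payload 4.9 kg.
Tool frame: the origin (TCP) lies midway between the tips of the shut fingers; the grasp point (between the pads) lies manip.tcp_to_grasp behind it (manip.tcp_to_grasp is the distance from the TCP to the grasp point, in m); z points along the fingers, y is the line along which they close (so a half turn about z gives the same grasp; the last joint's range is limited). The gripper opens to 85 mm and grips with 20 to 120 N. Pads are 22 mm wide; open, the fingers measure 114 mm over their backs; the gripper's body (76 mm by 85 mm) begins 54 mm behind the grasp point. The pads swing forward as they close: fully open they stand 13 mm farther back than shut.
Start: joints at [-1.386, 0.053, 1.613, -0, 1.476, -0.119], TCP at [0.187, -0.596, 0.231] pointing down, gripper open.
Joint ranges: [-3.01, 3.01], [-1.01, 2.22], [0.06, 2.58], [-1.02, 4.17], [0.09, 2.62], [-3.14, 3.14]. Speed limits (rad/s): [2.57, 2.57, 3.14, 3.14, 3.14, 3.14].

INTERFACE

Orientations are given as a unit quaternion [w, x, y, z].
In Python, from plant import manip, grab_frame, calibration, job_done gives the robot as it stands.
- The arm moves only by the tool send_rows, never from a script. Its argument "rows" is a list of rows, each an object of numbers: "x", "y", "z": the shift along the tool's x, y, z normalised to -1 to 1, where 1 is 15 cm; "wx", "wy", "wz": the turn, a rotation vector about the tool's x, y, z normalised to -1 to 1, where 1 is pi/4 rad; "hand": the opening, from -1 (shut) to 1 (fully open). In form: [{"x": .., "y": .., "z": .., "wx": .., "wy": .., "wz": .., "hand": ..}, ...]. A call has exactly 10 rows; each row shifts and turns the commanded pose from where the row before left it, along the tool's axes as they then stand; what a row does not reach is not made up. A row lasts 1/12 s, in which the tool goes at most 41.7 mm and 7.16 degrees, less where a joint would pass 70% of its speed; a pose out of reach is approached as far as the arm can. A call with a number of a shift or a turn outside -1 to 1 is refused whole. A call with a gripper value outside its range is refused whole. The fingers move at their own pace and stop on an object; the grip force is fixed at half the most. Time passes only in rows, so rows that do not move let the fingers close, or fill a call up. It gives the time, the measured TCP pose, the force, the opening and the grip force at its end, in the units of the state.
- manip.state(): the state, without advancing time (a new reading comes with each control period).
- grab_frame(name): name is "scene" or "top" or "wrist"; returns the picture (400x640x3 uint8, blue, green, red); there is no depth.
- calibration(name): a dict with "camera_matrix" (3x3 intrinsics, pixels), "R" (3x3) and "t" (3): a world point X has camera coordinates R X + t. Camera axes: x right, y down, z forward; pixel columns grow to the right and rows downward; lengths in m; the calibration is good to about 2 mm. A picture is of the moment at which its call begins: read the wrist's pose just before it. calibration takes no time and is no camera call; for the wrist camera it gives the pose at the moment of the call.
- job_done(): hands the job in; it is judged then, once.
The state is a dict: "time": time; "joint_pos": joint angles; "joint_vel": joint speeds; "joint_efforts": joint torques, N m; "tool_pos": TCP position; "tool_rot": TCP orientation; "contact_force": force on the tool from outside, world axes, zero at the start; "ft_torque": the same for the moment, N m; "gripper_width": opening from 0.0 (shut) to 1.0 (fully open); "grasp_force": force on a finger pad.
Only numpy, scipy, OpenCV 4.12 (cv2) and the standard library are available. Lean on these libraries where they do the work, as an engineer would, in place of code of your own. Each camera call takes 0.05 s, during which the arm holds its last target. There are 200 camera calls.

TASK

The tin's two lids hang together by the black knob on the fork hanger: draw them out along the fork as one, and lower them gently onto the open tin together, without dropping them, so that the inner lid is fully seated in the mouth with the blue cover still over it. Then let go of the knob, take the blue cover by its white collar and lift it off alone, leaving the inner lid seated and the tin standing in its place. Finish while still holding the cover level over the tin, its rim a few centimetres above the knob and touching nothing else, and leave the jar, timer and cutter ring alone.

Things in the scene. Friction and masses are not known exactly. Their poses are not given: they have to be found in the camera images.
- hanger: fixed steel fork; origin on the worktop under the slot's middle, z up. Two flat level tines (12 mm wide, 5 mm thick, top 115 mm up) run along its x from back posts (68 to 73 mm to +x) to free ends 39 mm to -x. The slot between is 16 mm wide, open at -x, roughly facing the robot. Base plate 145x110x8 mm. The knob rests on the tines; nothing stands above them.
- slot (a point): middle of the hanger's slot, at the level of the tines' top (115 mm above the worktop)
- tin: loose open round steel tin with a yellow band, outer diameter 94 mm, height 80 mm, wall 3.5 mm (mouth 87 mm wide), about 0.6 kg; origin at the centre of its underside, z up. One dark chocolate shell (20 mm high) lies inside.
- tin_mouth (a point): centre of the tin's mouth, level with its rim
- inner_lid: loose aluminium lid, 0.16 kg; origin at the centre of its plug's underside, z up. Plug z 0 to 12 mm, diameter 80 mm, tapered to 70 at the bottom; flange diameter 98, z 12 to 16, rests on the tin's rim; stem diameter 10 to z 53; round black knob diameter 28, z 53 to 70 mm. Seated, its origin is 68 mm above the tin's.
- knob (a point): centre of the inner lid's black knob, 61.5 mm above the lid's origin
- cover: loose blue outer lid, 0.1 kg; origin at the centre of its lower rim, z up. Skirt 112 mm outside, 105 inside, z 0 to 12; top z 12 to 16; white collar 50 mm outside, 40 inside, z 16 to 36, open: knob and stem pass through. Nested: rests loose on the inner lid's flange, origin 4 mm above that lid's, rises with the knob; hung, the collar's top is 8 mm below the tines.
- collar (a point): centre of the cover's white collar, 26 mm above the cover's origin (10 mm below the collar's top)
- jar: bystander: loose spice jar with red cap, 47 x 47 x 97 mm; origin at the centre of its underside
- timer: bystander: loose red and white kitchen timer, 68 mm wide, 60 mm high; origin at the centre of its underside
- cutter: bystander: loose fluted steel cutter ring, 62 mm wide, 28 mm high; origin at the centre of its underside
Things that resemble listed ones, but are neither listed nor needed, are in the scene too. Leave any orange or purple look-alike of the hanger alone.

How it is judged:
By the outcome, as a careful person would: the job done as asked, in the order asked, and still so for the second after the job is handed in, while the arm keeps its last pose, push and grip.
It also fails if it takes over 64 s, if anything falls off the work surface, if the arm or the gripper's body presses on something with over 40 N, if the wrist force passes 120 N, or if a joint passes its speed limit or range.

## Working session

There is one attempt and no reset: what is moved stays moved. The work goes in short steps, Python scripts to look and compute and a tool call to move; the robot and the scene stay as the last step left them, time stands still between calls to the robot, and variables do not carry over. Pictures are saved under pics/ and viewed, at most 10 in all, crops included, and the job is handed in when it is done.

Besides the shell and the picture viewer there is one more tool, called after "Request:" by a JSON object that holds its "api" and its "payload". send_rows: Moves the arm, as the interface text tells. Scaled input: -1 to 1 covers 15 cm each way for a shift and pi/4 rad each way for a turn. Its arguments: {"type":"object","properties":{"rows":{"type":"array","items":{"type":"object","properties":{"x":{"type":"number","minimum":-1,"maximum":1},"y":{"type":"number","minimum":-1,"maximum":1},"z":{"type":"number","minimum":-1,"maximum":1},"wx":{"type":"number","minimum":-1,"maximum":1},"wy":{"type":"number","minimum":-1,"maximum":1},"wz":{"type":"number","minimum":-1,"maximum":1},"hand":{"type":"number"}}}}},"required":["rows"]}

```bash
mkdir -p pics; cat > h.py <<'E'
import numpy as np, cv2
from plant import manip, grab_frame, calibration, job_done
def save(n,f,crop=None,s=1):
    im=grab_frame(n)
    if crop: im=im[crop[1]:crop[3],crop[0]:crop[2]]
    cv2.imwrite('pics/'+f,cv2.resize(im,None,fx=s,fy=s,interpolation=cv2.INTER_CUBIC)); 
def ray(c,u,v):
    K,R,t=[np.array(c[k],float) for k in('camera_matrix','R','t')]
    d=R.T@np.linalg.solve(K,[u,v,1]); return -R.T@t,d/np.linalg.norm(d)
def tri(obs):
    A=np.zeros((3,3));b=np.zeros(3);L=[]
    for c,u,v in obs:
        o,d=ray(c,u,v);P=np.eye(3)-np.outer(d,d);A+=P;b+=P@o;L.append((o,P))
    X=np.linalg.solve(A,b);return X,[np.linalg.norm(P@(X-o)) for o,P in L]
def plane(c,u,v,z):
    o,d=ray(c,u,v);return o+d*(z-o[2])/d[2]
def proj(c,X):
    K,R,t=[np.array(c[k],float) for k in('camera_matrix','R','t')]
    p=K@(R@np.array(X)+t);return p[:2]/p[2]
E
python3 - <<'E'
from h import *
a=grab_frame('scene');b=grab_frame('top')
cv2.imwrite('pics/s0.png',a);cv2.imwrite('pics/t0.png',b)
for n in('scene','top'):
    c=calibration(n);print(n,c['camera_matrix'],ray(c,320,200))
print(manip.state(),manip.tcp_to_grasp)
E
```

```text
scene [[364.24901796   0.         318.80931913]
 [  0.         364.24901796 199.1377322 ]
 [  0.           0.           1.        ]] (array([0.16935148, 0.48488983, 0.721508  ]), array([ 0.40020189, -0.57979627, -0.70970045]))
top [[431.52206463   0.         322.33335826]
 [  0.         431.52206463 205.94469616]
 [  0.           0.           1.        ]] (array([ 0.30713327, -0.01873318,  1.27746366]), array([ 0.18247225,  0.00252211, -0.98320777]))
{'time': 0.1, 'joint_pos': array([-1.38603531e+00,  5.32836820e-02,  1.61417334e+00,  2.38173885e-05,
        1.47600003e+00, -1.19002489e-01]), 'joint_vel': array([ 0.00091332, -0.00109192, -0.00281563,  0.00071922, -0.00028515,
       -0.00012026]), 'joint_efforts': array([ 4.85125784e-04, -3.94902670e+01, -3.71361423e+01, -1.06468553e-04,
        3.91143825e-03,  3.14837820e-06]), 'tool_pos': array([ 0.18684582, -0.59582027,  0.23018045]), 'tool_rot': array([-9.32085500e-04,  9.88487864e-01,  1.51297299e-01, -1.87967529e-05]), 'contact_force': array([-0.17740152, -0.98065402,  0.15297637]), 'ft_torque': array([ 0.04798874, -0.0186818 ,  0.00612269]), 'grasp_force': 0.0, 'gripper_width': 0.9996546108875548} 0.0187
```

View pics/s0.png

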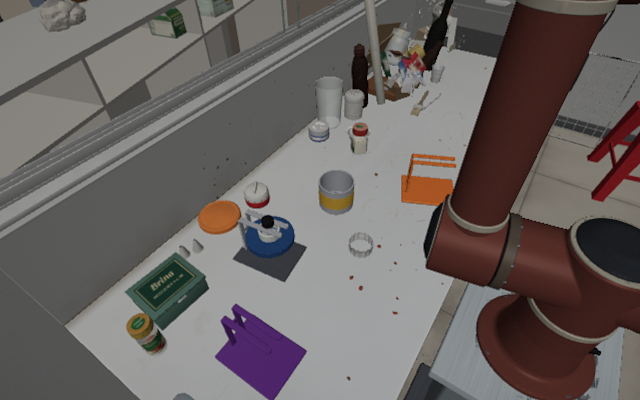

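View pics/t0.png

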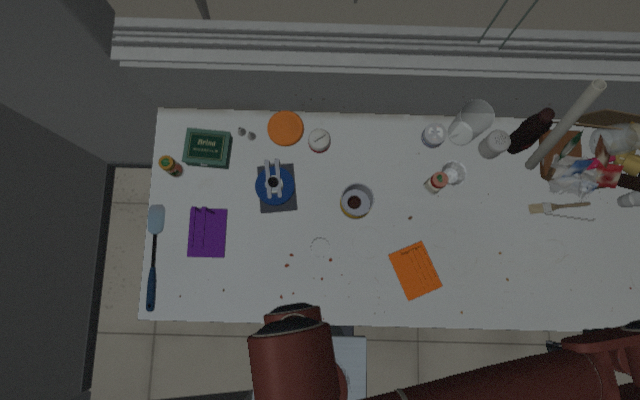

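The scene view shows the steel fork with the blue cover and black knob at (268,222), and the yellow-banded tin at (337,190). The timer is at (257,195), the cutter at (361,244) and the jar at (360,138). There are three fork hangers: steel/grey (scene 270,240; top 275,185), purple (260,350) and orange (428,180). Only the steel one carries the lids, so it's the one meant. I'll confirm that in enlarged crops.

```bash
python3 - <<'E'
import cv2
a=cv2.imread('pics/s0.png');b=cv2.imread('pics/t0.png')
cv2.imwrite('pics/s1.png',cv2.resize(a[165:285,225:385],None,fx=5,fy=5,interpolation=cv2.INTER_CUBIC))
cv2.imwrite('pics/t1.png',cv2.resize(b[140:230,245:385],None,fx=5.7,fy=5.7,interpolation=cv2.INTER_CUBIC)[:, :800])
E
```

```text
(no output)
```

View pics/s1.png

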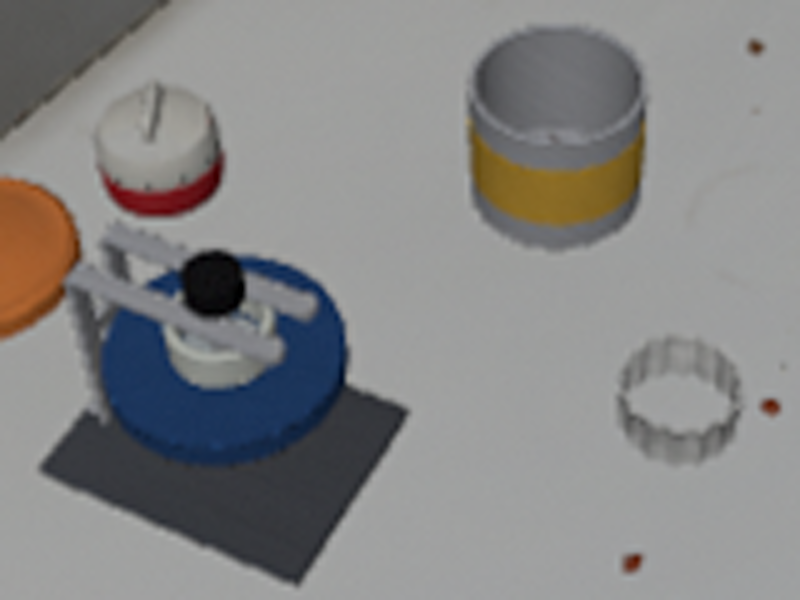

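View pics/t1.png

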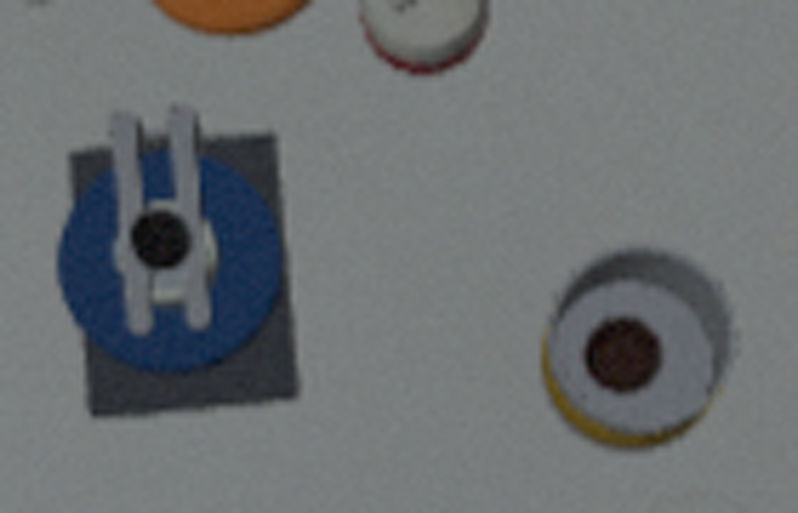

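The crops confirm it: the steel fork on the dark plate holds the blue cover, with white collar and black knob. Knob at scene crop (213,284) and top crop (161,239). The tine ends are at top crop (140,333) and (200,328), their backs at (123,112) and (182,107). The tin's rim is centred at about scene crop (557,86).

```bash
python3 - <<'E'
from h import *
s=calibration('scene');t=calibration('top')
S=lambda u,v:((u+.5)/5-.5+225,(v+.5)/5-.5+165)
T=lambda u,v:((u+.5)/5.7-.5+245,(v+.5)/5.7-.5+140)
print('knob',tri([(s,*S(213,283)),(t,*T(161,239))]))
for n,p in dict(Lend=(140,333),Lback=(123,112),Rend=(200,328),Rback=(182,107)).items(): print(n,plane(t,*T(*p),.115))
for n,p in dict(Lend=(318,304),Rend=(283,350)).items(): print('scene',n,plane(s,*S(*p),.115))
for n,p in dict(a=(92,415),b=(299,397),c=(70,152),d=(275,134)).items(): print('plate',n,plane(t,*T(*p),.008))
# tin by ellipse fit: rim extremes in scene; in top
from scipy.optimize import least_squares
th=np.linspace(0,2*np.pi,180)
def ext(c,x,y,z,r):
    P=np.array([proj(c,[x+r*np.cos(a),y+r*np.sin(a),z]) for a in th]);return P
def res(p):
    x,y=p[:2]; z=p[2]
    P=ext(s,x,y,z,.047);Q=ext(t,x,y,z,.047)
    l,r=S(470,27),S(645,143);q=T(737,248)
    return [P[:,0].min()-l[0],P[:,0].max()-r[0],P[:,1].min()-l[1],P[:,1].max()-r[1],Q[:,0].max()-q[0],Q[:,1].min()-q[1]]
o=least_squares(res,[.5,-.2,.08]);print('tin',o.x,o.fun)
P=ext(t,*o.x,.047);print('top rim crop px min,max',((P.min(0)-[245,140])*5.7),((P.max(0)-[245,140])*5.7))
print('timer',plane(t,319,140,.03),'jar',plane(t,437,181,.09),'cut',plane(t,320,246,.02))
E
```

```text
knob (array([0.5682511 , 0.1141976 , 0.12348567]), [np.float64(0.0009609827654232335), np.float64(0.0009609827654231678)])
Lend [0.5245069  0.12363384 0.115     ]
Lback [0.6339504  0.13712433 0.115     ]
Rend [0.52776186 0.09493978 0.115     ]
Rback [0.63730268 0.10847711 0.115     ]
scene Lend [0.52624237 0.09283898 0.115     ]
scene Rend [0.52303078 0.12183406 0.115     ]
plate a [0.50031074 0.15968252 0.008     ]
plate b [0.51283269 0.05212314 0.008     ]
plate c [0.64126946 0.17852577 0.008     ]
plate d [0.6542693  0.07007096 0.008     ]
tin [ 0.53521911 -0.12126894  0.07817331] [-0.40843376  0.52121649 -0.43836935  0.55041164  0.07892215 -0.2031856 ]
top rim crop px min,max [545.8456212  244.49184208] [735.09985625 430.63933657]
timer [ 0.72226894 -0.00746282  0.03      ] jar [ 0.59138277 -0.34469217  0.09      ] cut [ 0.40441493 -0.01925589  0.02      ]
```

Request:
{"api": "send_rows", "payload": {"rows": [{"wz": 0.1145,"hand": 1},{"wz": 0.1145,"hand": 1},{"x": 0.142,"y": -0.205,"z": -0.026,"hand": 1},{"x": 0.142,"y": -0.205,"z": -0.026,"hand": 1},{"x": 0.142,"y": -0.205,"z": -0.026,"hand": 1},{"x": 0.142,"y": -0.205,"z": -0.026,"hand": 1},{"x": 0.142,"y": -0.205,"z": -0.026,"hand": 1},{"x": 0.142,"y": -0.205,"z": -0.026,"hand": 1},{"x": 0.142,"y": -0.205,"z": -0.026,"hand": 1},{"x": 0.142,"y": -0.205,"z": -0.026,"hand": 1}]}}

```text
invalid input at $.rows[0]: expected keys x, y, z, wx, wy, wz, hand
```

Request:
{"api": "send_rows", "payload": {"rows": [{"x": 0.142,"y": -0.205,"z": -0.026,"hand": 1},{"x": 0.142,"y": -0.205,"z": -0.026,"hand": 1},{"x": 0.142,"y": -0.205,"z": -0.026,"hand": 1},{"x": 0.142,"y": -0.205,"z": -0.026,"hand": 1},{"x": 0.142,"y": -0.205,"z": -0.026,"hand": 1},{"x": 0.142,"y": -0.205,"z": -0.026,"hand": 1},{"x": 0.142,"y": -0.205,"z": -0.026,"hand": 1},{"x": 0.142,"y": -0.205,"z": -0.026,"hand": 1},{"x": 0.142,"y": -0.205,"z": -0.026,"hand": 1},{"hand": 1}]}}

```text
invalid input at $.rows[0]: expected keys x, y, z, wx, wy, wz, hand
```

```bash
python3 - <<'E'
from h import *
c=calibration('wrist');im=grab_frame('wrist');cv2.imwrite('pics/w0.png',im)
import pickle;pickle.dump(c,open('w0.pkl','wb'))
st=manip.state();print(st['time'],st['tool_pos'],st['tool_rot'],st['contact_force'])
print(ray(c,320,200)); print('tin',proj(c,[.535,-.121,.08]),'knob',proj(c,[.568,.114,.1235]))
E
```

```text
0.15 [ 0.18690984 -0.59589414  0.2303514 ] [-7.97056342e-04  9.88480848e-01  1.51343907e-01 -1.35095259e-06] [-0.0139149  -0.42288658 -0.62668618]
(array([ 0.26071619, -0.57327118,  0.37217625]), array([-0.2949278 , -0.07513246, -0.95256113]))
tin [-362.15850699 -717.9813977 ] knob [-1687.46801035 -1764.9145964 ]
```

View pics/w0.png

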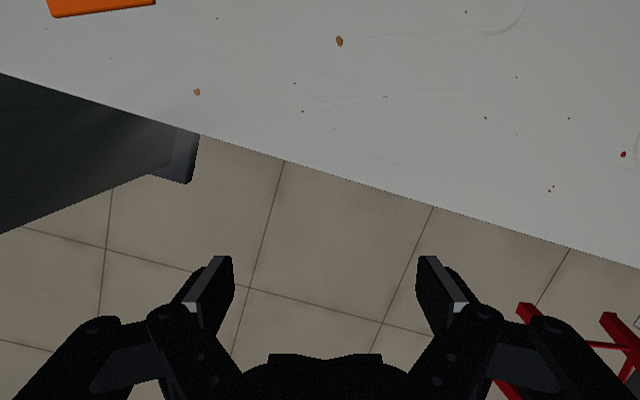

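The wrist view only shows the table edge and the open fingers. The moves were refused because every row needs all its keys, so I'll send them again in full.

Request:
{"api": "send_rows", "payload": {"rows": [{"x": 0,"y": 0,"z": 0,"wx": 0,"wy": 0,"wz": 0.1145,"hand": 1},{"x": 0,"y": 0,"z": 0,"wx": 0,"wy": 0,"wz": 0.1145,"hand": 1},{"x": 0.124,"y": -0.207,"z": -0.037,"wx": 0,"wy": 0,"wz": 0,"hand": 1},{"x": 0.124,"y": -0.207,"z": -0.037,"wx": 0,"wy": 0,"wz": 0,"hand": 1},{"x": 0.124,"y": -0.207,"z": -0.037,"wx": 0,"wy": 0,"wz": 0,"hand": 1},{"x": 0.124,"y": -0.207,"z": -0.037,"wx": 0,"wy": 0,"wz": 0,"hand": 1},{"x": 0.124,"y": -0.207,"z": -0.037,"wx": 0,"wy": 0,"wz": 0,"hand": 1},{"x": 0.124,"y": -0.207,"z": -0.037,"wx": 0,"wy": 0,"wz": 0,"hand": 1},{"x": 0.124,"y": -0.207,"z": -0.037,"wx": 0,"wy": 0,"wz": 0,"hand": 1},{"x": 0.124,"y": -0.207,"z": -0.037,"wx": 0,"wy": 0,"wz": 0,"hand": 1}]}}

```text
time: 0.98
tool_pos: [0.3041, -0.3297, 0.2756]
tool_rot: [-0.0, 0.998, 0.062, 0.0]
contact_force: [0.4, 0.0, -1.9]
gripper_width: 1.001
grasp_force: 0.0
```

Request:
{"api": "send_rows", "payload": {"rows": [{"x": 0.124,"y": -0.207,"z": -0.037,"wx": 0,"wy": 0,"wz": 0,"hand": 1},{"x": 0.124,"y": -0.207,"z": -0.037,"wx": 0,"wy": 0,"wz": 0,"hand": 1},{"x": 0.124,"y": -0.207,"z": -0.037,"wx": 0,"wy": 0,"wz": 0,"hand": 1},{"x": 0.124,"y": -0.207,"z": -0.037,"wx": 0,"wy": 0,"wz": 0,"hand": 1},{"x": 0.124,"y": -0.207,"z": -0.037,"wx": 0,"wy": 0,"wz": 0,"hand": 1},{"x": 0.124,"y": -0.207,"z": -0.037,"wx": 0,"wy": 0,"wz": 0,"hand": 1},{"x": 0.124,"y": -0.207,"z": -0.037,"wx": 0,"wy": 0,"wz": 0,"hand": 1},{"x": 0.124,"y": -0.207,"z": -0.037,"wx": 0,"wy": 0,"wz": 0,"hand": 1},{"x": 0.124,"y": -0.207,"z": -0.037,"wx": 0,"wy": 0,"wz": 0,"hand": 1},{"x": 0,"y": 0,"z": 0,"wx": 0,"wy": 0,"wz": 0,"hand": 1}]}}

```text
time: 1.82
tool_pos: [0.4369, -0.0286, 0.3267]
tool_rot: [-0.001, 0.998, 0.066, 0.001]
contact_force: [0.2, -1.1, -0.1]
gripper_width: 1.002
grasp_force: 0.0
```

```bash
python3 - <<'E'
from h import *
c=calibration('wrist');im=grab_frame('wrist');cv2.imwrite('pics/w1.png',im)
import pickle;pickle.dump(c,open('w1.pkl','wb'))
st=manip.state();print(st['time'],st['tool_pos'],st['tool_rot'],st['contact_force'])
print('tin',proj(c,[.535,-.121,.08]),'knob',proj(c,[.568,.114,.1235]))
E
```

```text
1.8667 [ 0.43610801 -0.03088665  0.32604995] [-4.71320617e-05  9.97891041e-01  6.49107895e-02  2.40321851e-04] [ 0.44398176 -1.0508692  -1.09774214]
tin [413.74503232  93.32255879] knob [198.12526141  24.1968305 ]
```

View pics/w1.png

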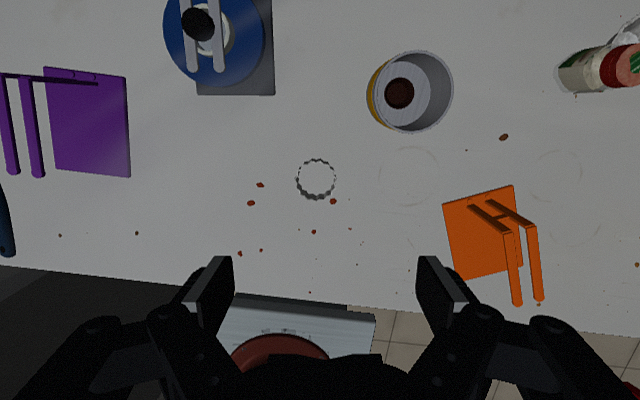

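The wrist view matches the estimates. The knob is at (198,24), predicted (198,24). The tin's rim is centred at about (413.5,92), predicted (414,93). I'll combine all three views.

```bash
python3 - <<'E'
from h import *
import pickle
s=calibration('scene');t=calibration('top');w=pickle.load(open('w1.pkl','rb'))
S=lambda u,v:((u+.5)/5-.5+225,(v+.5)/5-.5+165)
T=lambda u,v:((u+.5)/5.7-.5+245,(v+.5)/5.7-.5+140)
print(tri([(s,*S(213,283)),(t,*T(161,239)),(w,198,24)]))
print(tri([(s,*S(557.5,85)),(t,*T(640,338)),(w,413.5,92)]))
for z in(.08,):print(plane(s,*S(557.5,85),z),plane(t,*T(640,338),z),plane(w,413.5,92,z))
st=manip.state();P=st['tool_pos'];y=2*np.arctan2(st['tool_rot'][2],st['tool_rot'][1]);c_,s_=np.cos(y),np.sin(y)
M=np.array([[c_,s_,0],[s_,-c_,0],[0,0,-1]])
print(np.degrees(y),M@(np.array([.568,.1143,.19])-P)/.15)
E
```

```text
(array([0.56822637, 0.11417917, 0.12346252]), [np.float64(0.0009255706177145), np.float64(0.0009964271348233459), np.float64(7.107410667392276e-05)])
(array([ 0.53591286, -0.12069276,  0.07719155]), [np.float64(0.0008570341893024793), np.float64(0.0007701787978281991), np.float64(0.0007766617229192718)])
[ 0.53348763 -0.11831147  0.08      ] [ 0.53549357 -0.11969351  0.08      ] [ 0.53640286 -0.12040003  0.08      ]
7.443462104378963 [ 0.99726113 -0.84584582  0.90699965]
```

Request:
{"api": "send_rows", "payload": {"rows": [{"x": 0.125,"y": -0.106,"z": 0.113,"wx": 0,"wy": 0,"wz": 0,"hand": 1},{"x": 0.125,"y": -0.106,"z": 0.113,"wx": 0,"wy": 0,"wz": 0,"hand": 1},{"x": 0.125,"y": -0.106,"z": 0.113,"wx": 0,"wy": 0,"wz": 0,"hand": 1},{"x": 0.125,"y": -0.106,"z": 0.113,"wx": 0,"wy": 0,"wz": 0,"hand": 1},{"x": 0.125,"y": -0.106,"z": 0.113,"wx": 0,"wy": 0,"wz": 0,"hand": 1},{"x": 0.125,"y": -0.106,"z": 0.113,"wx": 0,"wy": 0,"wz": 0,"hand": 1},{"x": 0.125,"y": -0.106,"z": 0.113,"wx": 0,"wy": 0,"wz": 0,"hand": 1},{"x": 0.125,"y": -0.106,"z": 0.113,"wx": 0,"wy": 0,"wz": 0,"hand": 1},{"x": 0,"y": 0,"z": 0,"wx": 0,"wy": 0,"wz": 0,"hand": 1},{"x": 0,"y": 0,"z": 0,"wx": 0,"wy": 0,"wz": 0,"hand": 1}]}}

```text
time: 2.7
tool_pos: [0.5677, 0.1105, 0.1877]
tool_rot: [0.0, 0.998, 0.062, -0.002]
contact_force: [-0.0, -0.3, 0.6]
gripper_width: 0.996
grasp_force: 0.0
```

```bash
cat >> h.py <<'E'
def delta(T):
    st=manip.state();P=st['tool_pos'];q=st['tool_rot']
    from scipy.spatial.transform import Rotation as R
    M=R.from_quat([q[1],q[2],q[3],q[0]]).as_matrix()
    print('t',st['time'],'P',P.round(4),'yaw',np.degrees(np.arctan2(M[1,0],M[0,0])).round(2),'tilt',M[:,2].round(4),'F',st['contact_force'].round(1),'w',st['gripper_width']*85,'g',st['grasp_force'])
    print('units',(M.T@(np.array(T)-P)/.15).round(4))
E
python3 -c "
from h import *
delta([.5683,.1142,.118])"
```

```text
t 2.7 P [0.5677 0.1105 0.1877] yaw 7.1 tilt [-0.0047 -0.001  -1.    ] F [-0.  -0.3  0.6] w 84.64476581845489 g 0.0
units [ 0.0091 -0.0241  0.4643]
```

Request:
{"api": "send_rows", "payload": {"rows": [{"x": 0.0015,"y": -0.004,"z": 0.076,"wx": 0,"wy": 0,"wz": 0,"hand": 1},{"x": 0.0015,"y": -0.004,"z": 0.076,"wx": 0,"wy": 0,"wz": 0,"hand": 1},{"x": 0.0015,"y": -0.004,"z": 0.076,"wx": 0,"wy": 0,"wz": 0,"hand": 1},{"x": 0.0015,"y": -0.004,"z": 0.076,"wx": 0,"wy": 0,"wz": 0,"hand": 1},{"x": 0.0015,"y": -0.004,"z": 0.076,"wx": 0,"wy": 0,"wz": 0,"hand": 1},{"x": 0.0015,"y": -0.004,"z": 0.076,"wx": 0,"wy": 0,"wz": 0,"hand": 1},{"x": 0,"y": 0,"z": 0,"wx": 0,"wy": 0,"wz": 0,"hand": 1},{"x": 0,"y": 0,"z": 0,"wx": 0,"wy": 0,"wz": 0,"hand": 1},{"x": 0,"y": 0,"z": 0,"wx": 0,"wy": 0,"wz": 0,"hand": 1},{"x": 0,"y": 0,"z": 0,"wx": 0,"wy": 0,"wz": 0,"hand": 1}]}}

```text
time: 3.53
tool_pos: [0.5702, 0.1151, 0.1226]
tool_rot: [-0.0, 0.998, 0.062, 0.001]
contact_force: [-0.3, 0.0, 0.4]
gripper_width: 1.001
grasp_force: 0.0
```

```bash
python3 -c "
from h import *
delta([.5683,.1142,.119])
save('scene','s2.png',(225,170,325,270),6)"
```

```text
t 3.5333 P [0.5702 0.1151 0.1226] yaw 7.11 tilt [ 1.7e-03  1.0e-04 -1.0e+00] F [-0.3  0.   0.4] w 85.12509017253396 g 0.0
units [-0.0132  0.0045  0.024 ]
```

View pics/s2.png

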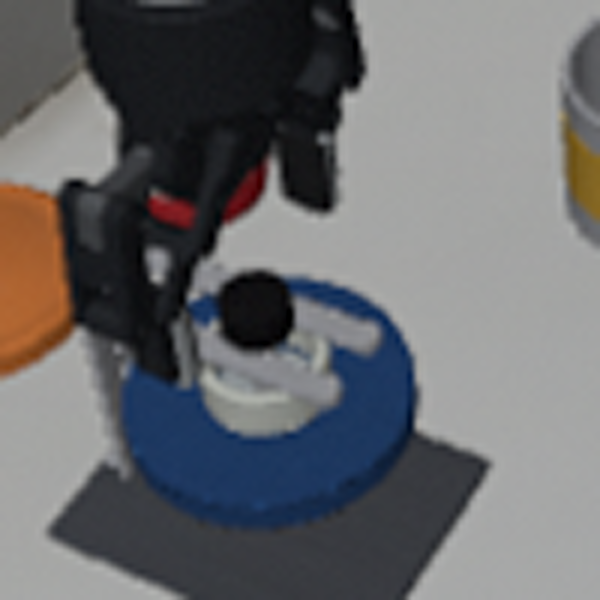

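The open fingers straddle the knob (crop 257,310), with their tips at about (170,380) and (320,205). I'll nudge the pose slightly and close.

Request:
{"api": "send_rows", "payload": {"rows": [{"x": -0.01,"y": 0.003,"z": 0.02,"wx": 0,"wy": 0,"wz": 0,"hand": 1},{"x": 0,"y": 0,"z": 0,"wx": 0,"wy": 0,"wz": 0,"hand": 0.3},{"x": 0,"y": 0,"z": 0,"wx": 0,"wy": 0,"wz": 0,"hand": 0},{"x": 0,"y": 0,"z": 0,"wx": 0,"wy": 0,"wz": 0,"hand": -0.2},{"x": 0,"y": 0,"z": 0,"wx": 0,"wy": 0,"wz": 0,"hand": -1},{"x": 0,"y": 0,"z": 0,"wx": 0,"wy": 0,"wz": 0,"hand": -1},{"x": 0,"y": 0,"z": 0,"wx": 0,"wy": 0,"wz": 0,"hand": -1},{"x": 0,"y": 0,"z": 0,"wx": 0,"wy": 0,"wz": 0,"hand": -1},{"x": 0,"y": 0,"z": 0,"wx": 0,"wy": 0,"wz": 0,"hand": -1},{"x": 0,"y": 0,"z": 0,"wx": 0,"wy": 0,"wz": 0,"hand": -1}]}}

```text
time: 4.42
tool_pos: [0.5683, 0.1143, 0.1191]
tool_rot: [0.0, 0.998, 0.062, 0.0]
contact_force: [-0.4, 0.4, 1.8]
gripper_width: 0.296
grasp_force: 59.1
```

```bash
python3 -c "
from h import *
delta([.5683,.1142,.119])"
```

```text
t 4.4167 P [0.5683 0.1143 0.1191] yaw 7.1 tilt [ 6.e-04 -2.e-04 -1.e+00] F [-0.4  0.4  1.8] w 25.12623022717351 g 59.13650918751955
units [-0.0002  0.0009  0.0007]
```

Request:
{"api": "send_rows", "payload": {"rows": [{"x": 0,"y": 0,"z": -0.01,"wx": 0,"wy": 0,"wz": 0,"hand": -1},{"x": 0,"y": 0,"z": -0.01,"wx": 0,"wy": 0,"wz": 0,"hand": -1},{"x": 0,"y": 0,"z": 0,"wx": 0,"wy": 0,"wz": 0,"hand": -1},{"x": 0,"y": 0,"z": 0,"wx": 0,"wy": 0,"wz": 0,"hand": -1},{"x": -0.02,"y": 0,"z": 0,"wx": 0,"wy": 0,"wz": 0,"hand": -1},{"x": -0.04,"y": 0,"z": 0,"wx": 0,"wy": 0,"wz": 0,"hand": -1},{"x": -0.04,"y": 0,"z": 0,"wx": 0,"wy": 0,"wz": 0,"hand": -1},{"x": -0.04,"y": 0,"z": 0,"wx": 0,"wy": 0,"wz": 0,"hand": -1},{"x": 0,"y": 0,"z": 0,"wx": 0,"wy": 0,"wz": 0,"hand": -1},{"x": 0,"y": 0,"z": 0,"wx": 0,"wy": 0,"wz": 0,"hand": -1}]}}

```text
time: 5.25
tool_pos: [0.5468, 0.1118, 0.1217]
tool_rot: [-0.0, 0.998, 0.062, 0.0]
contact_force: [0.4, 0.0, -1.5]
gripper_width: 0.297
grasp_force: 59.1
```

```bash
python3 -c "
from h import *
delta([.4542,.1000,.122])"
```

```text
t 5.25 P [0.5468 0.1118 0.1217] yaw 7.1 tilt [ 2.e-04  1.e-04 -1.e+00] F [ 0.4  0.  -1.5] w 25.245469836435845 g 59.068584371125326
units [-0.6222  0.0018 -0.0023]
```

Request:
{"api": "send_rows", "payload": {"rows": [{"x": -0.04,"y": 0,"z": 0,"wx": 0,"wy": 0,"wz": 0,"hand": -1},{"x": -0.07,"y": 0,"z": 0,"wx": 0,"wy": 0,"wz": 0,"hand": -1},{"x": -0.08,"y": 0,"z": 0,"wx": 0,"wy": 0,"wz": 0,"hand": -1},{"x": -0.08,"y": 0,"z": 0,"wx": 0,"wy": 0,"wz": 0,"hand": -1},{"x": -0.08,"y": 0,"z": 0,"wx": 0,"wy": 0,"wz": 0,"hand": -1},{"x": -0.08,"y": 0,"z": 0,"wx": 0,"wy": 0,"wz": 0,"hand": -1},{"x": -0.08,"y": 0,"z": 0,"wx": 0,"wy": 0,"wz": 0,"hand": -1},{"x": -0.07,"y": 0,"z": 0,"wx": 0,"wy": 0,"wz": 0,"hand": -1},{"x": -0.05,"y": 0,"z": 0,"wx": 0,"wy": 0,"wz": 0,"hand": -1},{"x": 0,"y": 0,"z": 0,"wx": 0,"wy": 0,"wz": 0,"hand": -1}]}}

```text
time: 6.08
tool_pos: [0.4522, 0.1, 0.1214]
tool_rot: [0.0, 0.998, 0.062, -0.0]
contact_force: [-0.1, 0.1, -2.3]
gripper_width: 0.293
grasp_force: 59.1
```

```bash
python3 -c "
from h import *
delta([.454,.08,.182])
save('scene','s3.png',(225,160,385,280),5)"
```

```text
t 6.0833 P [0.4522 0.1    0.1214] yaw 7.1 tilt [-5.e-04 -1.e-04 -1.e+00] F [-0.1  0.1 -2.3] w 24.933825503723252 g 59.098727978998795
units [-0.0052  0.134  -0.4037]
```

View pics/s3.png

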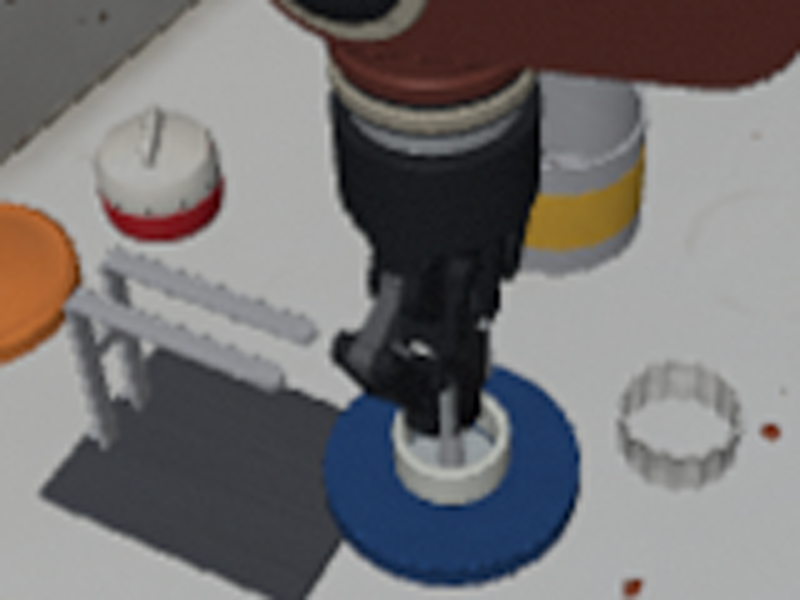

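The lids hang level in the gripper, clear of the fork: collar at crop (452,440), cover at (452,480). The tin is undisturbed. Next I'll lift and carry them over.

Request:
{"api": "send_rows", "payload": {"rows": [{"x": 0,"y": 0,"z": -0.03,"wx": 0,"wy": 0,"wz": 0,"hand": -1},{"x": 0,"y": 0,"z": -0.07,"wx": 0,"wy": 0,"wz": 0,"hand": -1},{"x": 0,"y": 0,"z": -0.09,"wx": 0,"wy": 0,"wz": 0,"hand": -1},{"x": 0,"y": 0,"z": -0.09,"wx": 0,"wy": 0,"wz": 0,"hand": -1},{"x": 0,"y": 0,"z": -0.09,"wx": 0,"wy": 0,"wz": 0,"hand": -1},{"x": 0,"y": 0,"z": -0.09,"wx": 0,"wy": 0,"wz": 0,"hand": -1},{"x": 0,"y": 0,"z": -0.05,"wx": 0,"wy": 0,"wz": 0,"hand": -1},{"x": 0,"y": 0,"z": -0.02,"wx": 0,"wy": 0,"wz": 0,"hand": -1},{"x": 0,"y": 0,"z": 0,"wx": 0,"wy": 0,"wz": 0,"hand": -1},{"x": 0,"y": 0,"z": 0,"wx": 0,"wy": 0,"wz": 0,"hand": -1}]}}

```text
time: 6.97
tool_pos: [0.4534, 0.1001, 0.2008]
tool_rot: [-0.0, 0.998, 0.062, -0.0]
contact_force: [-0.4, 1.6, -3.4]
gripper_width: 0.297
grasp_force: 59.1
```

```bash
python3 -c "
from h import *
delta([.535,-.120,.20])"
```

```text
t 6.9667 P [0.4534 0.1001 0.2008] yaw 7.1 tilt [-6.e-04 -0.e+00 -1.e+00] F [-0.4  1.6 -3.4] w 25.262521474393726 g 59.146632651099935
units [0.3587 1.5235 0.005 ]
```

Request:
{"api": "send_rows", "payload": {"rows": [{"x": 0.007,"y": 0.029,"z": 0,"wx": 0,"wy": 0,"wz": 0,"hand": -1},{"x": 0.014,"y": 0.058,"z": 0,"wx": 0,"wy": 0,"wz": 0,"hand": -1},{"x": 0.0227,"y": 0.0964,"z": 0,"wx": 0,"wy": 0,"wz": 0,"hand": -1},{"x": 0.0227,"y": 0.0964,"z": 0,"wx": 0,"wy": 0,"wz": 0,"hand": -1},{"x": 0.0227,"y": 0.0964,"z": 0,"wx": 0,"wy": 0,"wz": 0,"hand": -1},{"x": 0.0227,"y": 0.0964,"z": 0,"wx": 0,"wy": 0,"wz": 0,"hand": -1},{"x": 0.0227,"y": 0.0964,"z": 0,"wx": 0,"wy": 0,"wz": 0,"hand": -1},{"x": 0.0227,"y": 0.0964,"z": 0,"wx": 0,"wy": 0,"wz": 0,"hand": -1},{"x": 0.0227,"y": 0.0964,"z": 0,"wx": 0,"wy": 0,"wz": 0,"hand": -1},{"x": 0.0227,"y": 0.0964,"z": 0,"wx": 0,"wy": 0,"wz": 0,"hand": -1}]}}

```text
time: 7.8
tool_pos: [0.4994, -0.0254, 0.2003]
tool_rot: [-0.0, 0.998, 0.062, -0.001]
contact_force: [-1.4, -0.6, -2.8]
gripper_width: 0.29
grasp_force: 59.2
```

Request:
{"api": "send_rows", "payload": {"rows": [{"x": 0.0227,"y": 0.0964,"z": 0,"wx": 0,"wy": 0,"wz": 0,"hand": -1},{"x": 0.0227,"y": 0.0964,"z": 0,"wx": 0,"wy": 0,"wz": 0,"hand": -1},{"x": 0.0227,"y": 0.0964,"z": 0,"wx": 0,"wy": 0,"wz": 0,"hand": -1},{"x": 0.0227,"y": 0.0964,"z": 0,"wx": 0,"wy": 0,"wz": 0,"hand": -1},{"x": 0.0227,"y": 0.0964,"z": 0,"wx": 0,"wy": 0,"wz": 0,"hand": -1},{"x": 0.0227,"y": 0.0964,"z": 0,"wx": 0,"wy": 0,"wz": 0,"hand": -1},{"x": 0.014,"y": 0.058,"z": 0,"wx": 0,"wy": 0,"wz": 0,"hand": -1},{"x": 0.007,"y": 0.029,"z": 0,"wx": 0,"wy": 0,"wz": 0,"hand": -1},{"x": 0,"y": 0,"z": 0,"wx": 0,"wy": 0,"wz": 0,"hand": -1},{"x": 0,"y": 0,"z": 0,"wx": 0,"wy": 0,"wz": 0,"hand": -1}]}}

```text
time: 8.63
tool_pos: [0.5352, -0.1199, 0.201]
tool_rot: [-0.0, 0.998, 0.062, -0.0]
contact_force: [0.1, -0.1, -2.4]
gripper_width: 0.297
grasp_force: 59.2
```

```bash
python3 -c "
from h import *
delta([.535,-.120,.145])"
```

```text
t 8.6333 P [ 0.5352 -0.1199  0.201 ] yaw 7.1 tilt [-4.e-04  5.e-04 -1.e+00] F [ 0.1 -0.1 -2.4] w 25.21088810064563 g 59.237824579468
units [-0.0014  0.001   0.3736]
```

Request:
{"api": "send_rows", "payload": {"rows": [{"x": 0,"y": 0,"z": 0.03,"wx": 0,"wy": 0,"wz": 0,"hand": -1},{"x": 0,"y": 0,"z": 0.06,"wx": 0,"wy": 0,"wz": 0,"hand": -1},{"x": 0,"y": 0,"z": 0.06,"wx": 0,"wy": 0,"wz": 0,"hand": -1},{"x": 0,"y": 0,"z": 0.06,"wx": 0,"wy": 0,"wz": 0,"hand": -1},{"x": 0,"y": 0,"z": 0.06,"wx": 0,"wy": 0,"wz": 0,"hand": -1},{"x": 0,"y": 0,"z": 0.06,"wx": 0,"wy": 0,"wz": 0,"hand": -1},{"x": 0,"y": 0,"z": 0.03,"wx": 0,"wy": 0,"wz": 0,"hand": -1},{"x": 0,"y": 0,"z": 0.01,"wx": 0,"wy": 0,"wz": 0,"hand": -1},{"x": 0,"y": 0,"z": 0,"wx": 0,"wy": 0,"wz": 0,"hand": -1},{"x": 0,"y": 0,"z": 0,"wx": 0,"wy": 0,"wz": 0,"hand": -1}]}}

```text
time: 9.47
tool_pos: [0.5355, -0.1201, 0.146]
tool_rot: [0.0, 0.998, 0.062, 0.0]
contact_force: [-0.4, -0.2, -2.0]
gripper_width: 0.296
grasp_force: 59.2
```

```bash
python3 -c "
from h import *
delta([.535,-.120,.1251])
a=grab_frame('scene')[140:250,280:400];b=grab_frame('wrist')[150:400,200:440]
w=calibration('wrist');s=calibration('scene')
for n,c in(('s',s),('w',w)): print(n,proj(c,[.535,-.12,0]),proj(c,[.535,-.12,.08]))
m=np.zeros((440,800,3),np.uint8);a=cv2.resize(a,(440,403),interpolation=2);b=cv2.resize(b,(360,375),interpolation=2)
m[:403,:440]=a;m[:375,440:]=b;cv2.imwrite('pics/m4.png',m)"
```

```text
t 9.4667 P [ 0.5355 -0.1201  0.146 ] yaw 7.1 tilt [ 6.e-04 -2.e-04 -1.e+00] F [-0.4 -0.2 -2. ] w 25.145000065737268 g 59.241514237364754
units [-0.0036 -0.0011  0.1393]
s [335.46464343 202.43121254] [335.95171217 181.02257413]
w [323.94073903 186.11279172] [323.8201862  215.58472501]
```

View pics/m4.png

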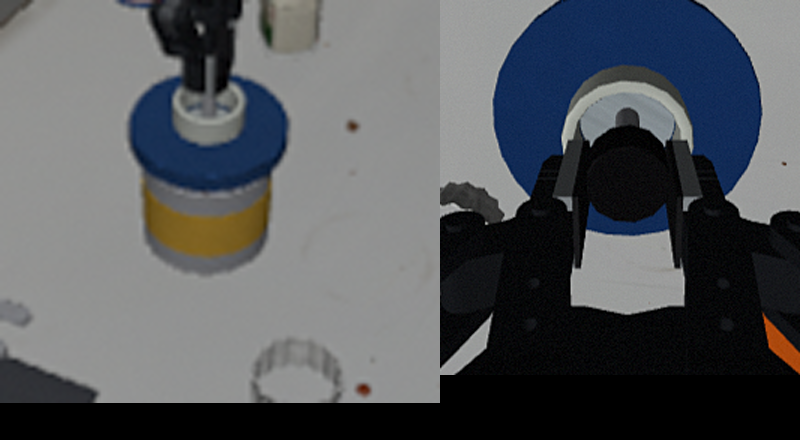

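Left panel: the cover is centred over the tin, cover centre u≈209 against tin centre u≈207, about 1 mm apart once perspective is allowed for. I'll lower it slowly and watch the force.

Request:
{"api": "send_rows", "payload": {"rows": [{"x": -0.0015,"y": 0,"z": 0.01,"wx": 0,"wy": 0,"wz": 0,"hand": -1},{"x": -0.0015,"y": 0,"z": 0.01,"wx": 0,"wy": 0,"wz": 0,"hand": -1},{"x": 0,"y": 0,"z": 0.01,"wx": 0,"wy": 0,"wz": 0,"hand": -1},{"x": 0,"y": 0,"z": 0.01,"wx": 0,"wy": 0,"wz": 0,"hand": -1},{"x": 0,"y": 0,"z": 0.01,"wx": 0,"wy": 0,"wz": 0,"hand": -1},{"x": 0,"y": 0,"z": 0.01,"wx": 0,"wy": 0,"wz": 0,"hand": -1},{"x": 0,"y": 0,"z": 0.01,"wx": 0,"wy": 0,"wz": 0,"hand": -1},{"x": 0,"y": 0,"z": 0.01,"wx": 0,"wy": 0,"wz": 0,"hand": -1},{"x": 0,"y": 0,"z": 0.01,"wx": 0,"wy": 0,"wz": 0,"hand": -1},{"x": 0,"y": 0,"z": 0.01,"wx": 0,"wy": 0,"wz": 0,"hand": -1}]}}

```text
time: 10.4
tool_pos: [0.5348, -0.12, 0.1305]
tool_rot: [-0.0, 0.998, 0.062, -0.0]
contact_force: [-0.0, -0.3, -1.1]
gripper_width: 0.293
grasp_force: 59.2
```

Request:
{"api": "send_rows", "payload": {"rows": [{"x": 0,"y": 0,"z": 0.005,"wx": 0,"wy": 0,"wz": 0,"hand": -1},{"x": 0,"y": 0,"z": 0.005,"wx": 0,"wy": 0,"wz": 0,"hand": -1},{"x": 0,"y": 0,"z": 0.005,"wx": 0,"wy": 0,"wz": 0,"hand": -1},{"x": 0,"y": 0,"z": 0.005,"wx": 0,"wy": 0,"wz": 0,"hand": -1},{"x": 0,"y": 0,"z": 0.005,"wx": 0,"wy": 0,"wz": 0,"hand": -1},{"x": 0,"y": 0,"z": 0.005,"wx": 0,"wy": 0,"wz": 0,"hand": -1},{"x": 0,"y": 0,"z": 0,"wx": 0,"wy": 0,"wz": 0,"hand": -1},{"x": 0,"y": 0,"z": 0,"wx": 0,"wy": 0,"wz": 0,"hand": -1},{"x": 0,"y": 0,"z": 0,"wx": 0,"wy": 0,"wz": 0,"hand": -1},{"x": 0,"y": 0,"z": 0,"wx": 0,"wy": 0,"wz": 0,"hand": -1}]}}

```text
time: 11.23
tool_pos: [0.5349, -0.1201, 0.1262]
tool_rot: [0.0, 0.998, 0.062, 0.0]
contact_force: [0.2, -0.3, -2.4]
gripper_width: 0.295
grasp_force: 59.2
```

```bash
python3 -c "
from h import *
delta([.535,-.120,.1251])"
```

```text
t 11.2333 P [ 0.5349 -0.1201  0.1262] yaw 7.1 tilt [ 1.e-04 -0.e+00 -1.e+00] F [ 0.2 -0.3 -2.4] w 25.033048086883067 g 59.24515006947331
units [ 0.001  -0.0003  0.0074]
```

Still hanging free at −2.4 N. I'll continue in sub-millimetre steps.

Request:
{"api": "send_rows", "payload": {"rows": [{"x": 0,"y": 0,"z": 0.003,"wx": 0,"wy": 0,"wz": 0,"hand": -1},{"x": 0,"y": 0,"z": 0.003,"wx": 0,"wy": 0,"wz": 0,"hand": -1},{"x": 0,"y": 0,"z": 0.003,"wx": 0,"wy": 0,"wz": 0,"hand": -1},{"x": 0,"y": 0,"z": 0,"wx": 0,"wy": 0,"wz": 0,"hand": -1},{"x": 0,"y": 0,"z": 0,"wx": 0,"wy": 0,"wz": 0,"hand": -1},{"x": 0,"y": 0,"z": 0,"wx": 0,"wy": 0,"wz": 0,"hand": -1},{"x": 0,"y": 0,"z": 0,"wx": 0,"wy": 0,"wz": 0,"hand": -1},{"x": 0,"y": 0,"z": 0,"wx": 0,"wy": 0,"wz": 0,"hand": -1},{"x": 0,"y": 0,"z": 0,"wx": 0,"wy": 0,"wz": 0,"hand": -1},{"x": 0,"y": 0,"z": 0,"wx": 0,"wy": 0,"wz": 0,"hand": -1}]}}

```text
time: 12.07
tool_pos: [0.5349, -0.12, 0.1251]
tool_rot: [-0.0, 0.998, 0.062, 0.0]
contact_force: [-2.4, 0.9, 3.4]
gripper_width: 0.299
grasp_force: 59.7
```

Request:
{"api": "send_rows", "payload": {"rows": [{"x": 0,"y": 0,"z": 0.003,"wx": 0,"wy": 0,"wz": 0,"hand": -1},{"x": 0,"y": 0,"z": 0.003,"wx": 0,"wy": 0,"wz": 0,"hand": -1},{"x": 0,"y": 0,"z": 0,"wx": 0,"wy": 0,"wz": 0,"hand": -1},{"x": 0,"y": 0,"z": 0,"wx": 0,"wy": 0,"wz": 0,"hand": -1},{"x": 0,"y": 0,"z": 0,"wx": 0,"wy": 0,"wz": 0,"hand": -1},{"x": 0,"y": 0,"z": 0,"wx": 0,"wy": 0,"wz": 0,"hand": -1},{"x": 0,"y": 0,"z": 0,"wx": 0,"wy": 0,"wz": 0,"hand": -1},{"x": 0,"y": 0,"z": 0,"wx": 0,"wy": 0,"wz": 0,"hand": -1},{"x": 0,"y": 0,"z": 0,"wx": 0,"wy": 0,"wz": 0,"hand": -1},{"x": 0,"y": 0,"z": 0,"wx": 0,"wy": 0,"wz": 0,"hand": -1}]}}

```text
time: 12.9
tool_pos: [0.535, -0.1201, 0.1251]
tool_rot: [0.0, 0.998, 0.062, 0.0]
contact_force: [-5.3, 1.3, 6.7]
gripper_width: 0.301
grasp_force: 60.2
```

Request:
{"api": "send_rows", "payload": {"rows": [{"x": -0.004,"y": 0,"z": 0,"wx": 0,"wy": 0,"wz": 0,"hand": -1},{"x": -0.004,"y": 0,"z": 0,"wx": 0,"wy": 0,"wz": 0,"hand": -1},{"x": 0,"y": 0,"z": 0,"wx": 0,"wy": 0,"wz": 0,"hand": -1},{"x": 0,"y": 0,"z": 0,"wx": 0,"wy": 0,"wz": 0,"hand": -1},{"x": 0,"y": 0,"z": 0,"wx": 0,"wy": 0,"wz": 0,"hand": -1},{"x": 0,"y": 0,"z": 0,"wx": 0,"wy": 0,"wz": 0,"hand": -1},{"x": 0,"y": 0,"z": 0,"wx": 0,"wy": 0,"wz": 0,"hand": -1},{"x": 0,"y": 0,"z": 0,"wx": 0,"wy": 0,"wz": 0,"hand": -1},{"x": 0,"y": 0,"z": 0,"wx": 0,"wy": 0,"wz": 0,"hand": -1},{"x": 0,"y": 0,"z": 0,"wx": 0,"wy": 0,"wz": 0,"hand": -1}]}}

```text
time: 13.73
tool_pos: [0.5349, -0.1201, 0.1251]
tool_rot: [0.0, 0.998, 0.062, 0.002]
contact_force: [0.3, 3.9, 5.8]
gripper_width: 0.292
grasp_force: 60.1
```

```bash
python3 -c "
from h import *
delta([.535,-.120,.1251]);print(manip.state()['ft_torque'])"
```

```text
t 13.7333 P [ 0.5349 -0.1201  0.1251] yaw 7.1 tilt [ 3.1e-03  1.0e-04 -1.0e+00] F [0.3 3.9 5.8] w 24.791394968012693 g 60.06010851357132
units [ 0.001  -0.0004 -0.0001]
[ 0.50537675 -0.11025632 -0.04181575]
```

The force is steady at exactly the expected seated height (TCP 0.1251), so the flange is on the rim. I'll relax the push and release the knob.

Request:
{"api": "send_rows", "payload": {"rows": [{"x": 0,"y": -0.002,"z": -0.003,"wx": 0,"wy": 0,"wz": 0,"hand": -1},{"x": 0,"y": 0,"z": -0.002,"wx": 0,"wy": 0,"wz": 0,"hand": -1},{"x": 0,"y": 0,"z": 0,"wx": 0,"wy": 0,"wz": 0,"hand": -0.35},{"x": 0,"y": 0,"z": 0,"wx": 0,"wy": 0,"wz": 0,"hand": -0.3},{"x": 0,"y": 0,"z": 0,"wx": 0,"wy": 0,"wz": 0,"hand": -0.2},{"x": 0,"y": 0,"z": 0,"wx": 0,"wy": 0,"wz": 0,"hand": 0},{"x": 0,"y": 0,"z": 0,"wx": 0,"wy": 0,"wz": 0,"hand": 0.3},{"x": 0,"y": 0,"z": 0,"wx": 0,"wy": 0,"wz": 0,"hand": 0.6},{"x": 0,"y": 0,"z": 0,"wx": 0,"wy": 0,"wz": 0,"hand": 1},{"x": 0,"y": 0,"z": 0,"wx": 0,"wy": 0,"wz": 0,"hand": 1}]}}

```text
time: 14.57
tool_pos: [0.5335, -0.1199, 0.1246]
tool_rot: [0.0, 0.998, 0.062, -0.0]
contact_force: [-0.4, -0.2, 0.5]
gripper_width: 0.995
grasp_force: 0.0
```

```bash
python3 - <<'E'
from h import *
delta([.535,-.120,.088])
a=grab_frame('scene')[140:250,280:400];b=grab_frame('wrist');s=calibration('scene');w=calibration('wrist')
for n,c in(('s',s),('w',w)): print(n,'knobtop',proj(c,[.535,-.12,.138]),'collar top',proj(c,[.535,-.12,.108]),'cover top',proj(c,[.535,-.12,.088]),'collL/R',proj(c,[.535,-.145,.108]),proj(c,[.535,-.095,.108]))
m=np.zeros((403,800,3),np.uint8);m[:,:440]=cv2.resize(a,(440,403),interpolation=2);m[:375,440:]=cv2.resize(b[150:400,200:440],(360,375),interpolation=2)
cv2.imwrite('pics/m5.png',m)
E
```

```text
t 14.5667 P [ 0.5335 -0.1199  0.1246] yaw 7.1 tilt [-1.e-04 -0.e+00 -1.e+00] F [-0.4 -0.2  0.5] w 84.59873718985789 g 0.0
units [0.0096 0.0019 0.2441]
s knobtop [336.34269856 163.83714256] collar top [336.13616492 172.91513043] cover top [336.00362466 178.74081022] collL/R [341.23818771 167.6043161 ] [330.8731369  178.39353885]
w knobtop [324.73935058 271.6200427 ] collar top [324.69826905 243.40294355] cover top [324.67763946 229.23338515] collL/R [369.20143991 248.41305866] [279.71424144 238.33869415]
```

View pics/m5.png

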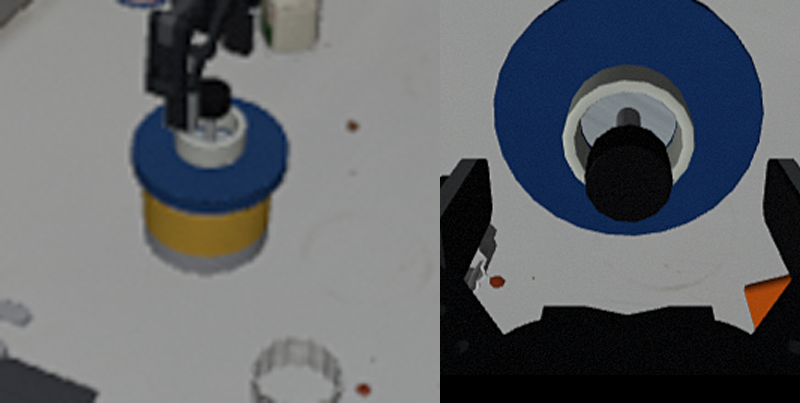

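The lid is seated: the cover's rim now hides the grey upper band of the tin. Knob and collar are concentric and free, with the collar top at wrist px (325,245) against (324.7,243.4) predicted. I'll descend to the collar.

Request:
{"api": "send_rows", "payload": {"rows": [{"x": 0.003,"y": 0,"z": 0.02,"wx": 0,"wy": 0,"wz": 0,"hand": 1},{"x": 0.003,"y": 0,"z": 0.03,"wx": 0,"wy": 0,"wz": 0,"hand": 1},{"x": 0,"y": 0,"z": 0.03,"wx": 0,"wy": 0,"wz": 0,"hand": 1},{"x": 0,"y": 0,"z": 0.04,"wx": 0,"wy": 0,"wz": 0,"hand": 1},{"x": 0,"y": 0,"z": 0.04,"wx": 0,"wy": 0,"wz": 0,"hand": 1},{"x": 0,"y": 0,"z": 0.04,"wx": 0,"wy": 0,"wz": 0,"hand": 1},{"x": 0,"y": 0,"z": 0.03,"wx": 0,"wy": 0,"wz": 0,"hand": 1},{"x": 0,"y": 0,"z": 0,"wx": 0,"wy": 0,"wz": 0,"hand": 1},{"x": 0,"y": 0,"z": 0,"wx": 0,"wy": 0,"wz": 0,"hand": 1},{"x": 0,"y": 0,"z": 0,"wx": 0,"wy": 0,"wz": 0,"hand": 1}]}}

```text
time: 15.5
tool_pos: [0.5347, -0.1199, 0.0904]
tool_rot: [0.0, 0.998, 0.062, 0.0]
contact_force: [0.1, 0.4, 0.1]
gripper_width: 1.002
grasp_force: 0.0
```

```bash
python3 -c "
from h import *
delta([.5345,-.120,.0895])"
```

```text
t 15.5 P [ 0.5347 -0.1199  0.0904] yaw 7.1 tilt [ 3.e-04 -1.e-04 -1.e+00] F [0.1 0.4 0.1] w 85.1397749098466 g 0.0
units [-0.0012  0.0009  0.0057]
```

Closing on the collar gradually.

Request:
{"api": "send_rows", "payload": {"rows": [{"x": 0,"y": 0,"z": 0,"wx": 0,"wy": 0,"wz": 0,"hand": 0.6},{"x": 0,"y": 0,"z": 0,"wx": 0,"wy": 0,"wz": 0,"hand": 0.4},{"x": 0,"y": 0,"z": 0,"wx": 0,"wy": 0,"wz": 0,"hand": 0.25},{"x": 0,"y": 0,"z": 0,"wx": 0,"wy": 0,"wz": 0,"hand": 0.2},{"x": 0,"y": 0,"z": 0,"wx": 0,"wy": 0,"wz": 0,"hand": 0.15},{"x": 0,"y": 0,"z": 0,"wx": 0,"wy": 0,"wz": 0,"hand": 0.1},{"x": 0,"y": 0,"z": 0,"wx": 0,"wy": 0,"wz": 0,"hand": 0},{"x": 0,"y": 0,"z": 0,"wx": 0,"wy": 0,"wz": 0,"hand": -1},{"x": 0,"y": 0,"z": 0,"wx": 0,"wy": 0,"wz": 0,"hand": -1},{"x": 0,"y": 0,"z": 0,"wx": 0,"wy": 0,"wz": 0,"hand": -1}]}}

```text
time: 16.33
tool_pos: [0.5349, -0.1201, 0.0912]
tool_rot: [0.0, 0.998, 0.062, 0.0]
contact_force: [-1.7, -0.6, 5.1]
gripper_width: 0.561
grasp_force: 60.7
```

```bash
python3 -c "
from h import *
delta([.5345,-.120,.17])"
```

```text
t 16.3333 P [ 0.5349 -0.1201  0.0912] yaw 7.1 tilt [ 8.e-04 -7.e-04 -1.e+00] F [-1.7 -0.6  5.1] w 47.69457489616672 g 60.733513408340514
units [-2.100e-03 -5.000e-04 -5.251e-01]
```

Request:
{"api": "send_rows", "payload": {"rows": [{"x": 0,"y": 0,"z": -0.005,"wx": 0,"wy": 0,"wz": 0,"hand": -1},{"x": 0,"y": 0,"z": -0.01,"wx": 0,"wy": 0,"wz": 0,"hand": -1},{"x": 0,"y": 0,"z": -0.01,"wx": 0,"wy": 0,"wz": 0,"hand": -1},{"x": 0,"y": 0,"z": -0.01,"wx": 0,"wy": 0,"wz": 0,"hand": -1},{"x": 0,"y": 0,"z": -0.01,"wx": 0,"wy": 0,"wz": 0,"hand": -1},{"x": 0,"y": 0,"z": -0.01,"wx": 0,"wy": 0,"wz": 0,"hand": -1},{"x": 0,"y": 0,"z": -0.01,"wx": 0,"wy": 0,"wz": 0,"hand": -1},{"x": 0,"y": 0,"z": 0,"wx": 0,"wy": 0,"wz": 0,"hand": -1},{"x": 0,"y": 0,"z": 0,"wx": 0,"wy": 0,"wz": 0,"hand": -1},{"x": 0,"y": 0,"z": 0,"wx": 0,"wy": 0,"wz": 0,"hand": -1}]}}

```text
time: 17.17
tool_pos: [0.5344, -0.1197, 0.0999]
tool_rot: [-0.0, 0.998, 0.062, -0.0]
contact_force: [0.4, 0.9, -1.6]
gripper_width: 0.566
grasp_force: 61.8
```

```bash
python3 -c "
from h import *
delta([.5345,-.120,.191]);d=[manip.state()['contact_force'] for _ in range(3)];print(d[0])"
```

```text
t 17.1667 P [ 0.5344 -0.1197  0.0999] yaw 7.1 tilt [-1.e-04  0.e+00 -1.e+00] F [ 0.4  0.9 -1.6] w 48.147421705792254 g 61.81449769064784
units [ 1.000e-04  1.700e-03 -6.075e-01]
[ 0.36796554  0.92416487 -1.56806385]
```

Force −1.6 N, consistent with the cover alone. I'll raise it the remaining 0.09 m.

Request:
{"api": "send_rows", "payload": {"rows": [{"x": 0,"y": 0,"z": -0.02,"wx": 0,"wy": 0,"wz": 0,"hand": -1},{"x": 0,"y": 0,"z": -0.03,"wx": 0,"wy": 0,"wz": 0,"hand": -1},{"x": 0,"y": 0,"z": -0.03,"wx": 0,"wy": 0,"wz": 0,"hand": -1},{"x": 0,"y": 0,"z": -0.03,"wx": 0,"wy": 0,"wz": 0,"hand": -1},{"x": 0,"y": 0,"z": -0.03,"wx": 0,"wy": 0,"wz": 0,"hand": -1},{"x": 0,"y": 0,"z": -0.03,"wx": 0,"wy": 0,"wz": 0,"hand": -1},{"x": 0,"y": 0,"z": -0.03,"wx": 0,"wy": 0,"wz": 0,"hand": -1},{"x": 0,"y": 0,"z": -0.03,"wx": 0,"wy": 0,"wz": 0,"hand": -1},{"x": 0,"y": 0,"z": -0.03,"wx": 0,"wy": 0,"wz": 0,"hand": -1},{"x": 0,"y": 0,"z": -0.03,"wx": 0,"wy": 0,"wz": 0,"hand": -1}]}}

```text
time: 18.0
tool_pos: [0.5345, -0.1198, 0.1439]
tool_rot: [0.0, 0.998, 0.062, 0.0]
contact_force: [-0.2, -0.7, -0.5]
gripper_width: 0.564
grasp_force: 61.8
```

Request:
{"api": "send_rows", "payload": {"rows": [{"x": 0,"y": 0,"z": -0.05,"wx": 0,"wy": 0,"wz": 0,"hand": -1},{"x": 0,"y": 0,"z": -0.06,"wx": 0,"wy": 0,"wz": 0,"hand": -1},{"x": 0,"y": 0,"z": -0.06,"wx": 0,"wy": 0,"wz": 0,"hand": -1},{"x": 0,"y": 0,"z": -0.06,"wx": 0,"wy": 0,"wz": 0,"hand": -1},{"x": 0,"y": 0,"z": -0.05,"wx": 0,"wy": 0,"wz": 0,"hand": -1},{"x": 0,"y": 0,"z": -0.03,"wx": 0,"wy": 0,"wz": 0,"hand": -1},{"x": 0,"y": 0,"z": -0.01,"wx": 0,"wy": 0,"wz": 0,"hand": -1},{"x": 0,"y": 0,"z": 0,"wx": 0,"wy": 0,"wz": 0,"hand": -1},{"x": 0,"y": 0,"z": 0,"wx": 0,"wy": 0,"wz": 0,"hand": -1},{"x": 0,"y": 0,"z": 0,"wx": 0,"wy": 0,"wz": 0,"hand": -1}]}}

```text
time: 18.83
tool_pos: [0.5341, -0.1196, 0.1907]
tool_rot: [-0.0, 0.998, 0.062, -0.001]
contact_force: [0.1, 0.9, -0.7]
gripper_width: 0.56
grasp_force: 61.8
```

```bash
python3 - <<'E'
from h import *
delta([.5345,-.120,.191])
im=grab_frame('scene');s=calibration('scene');st=manip.state()
hsv=cv2.cvtColor(im,cv2.COLOR_BGR2HSV);old=cv2.imread('pics/s0.png');ho=cv2.cvtColor(old,cv2.COLOR_BGR2HSV)
def box(h,lo,hi,r):
    m=cv2.inRange(h,lo,hi)[r[1]:r[3],r[0]:r[2]];v,u=np.nonzero(m)
    return (u.min()+r[0],v.min()+r[1],u.max()+r[0],v.max()+r[1],len(u),u.mean().round(1)+r[0],v.mean().round(1)+r[1]) if len(u) else None
R=(290,100,390,230)
print('yellow old',box(ho,(18,120,80),(30,255,255),(300,160,370,230)),'new',box(hsv,(18,120,80),(30,255,255),(300,160,370,230)))
print('blue',box(hsv,(100,120,50),(120,255,255),R))
z=st['tool_pos'][2]-.0192
th=np.linspace(0,6.28,90)
P=np.array([proj(s,[.5345+.056*np.cos(a),-.12+.056*np.sin(a),zz]) for a in th for zz in(z,z+.016)]);print('pred blue',P.min(0),P.max(0),z)
for zz in(.138,.121,.084,.08): print(zz,proj(s,[.5345,-.12,zz]))
# profile down the tin's axis column and dark (knob) blob
print('dark',box(hsv,(0,0,0),(180,255,40),(322,145,352,185)))
print([tuple(int(k) for k in im[v,336]) for v in range(150,205,3)])
P=np.array([proj(s,[.5345+.049*np.cos(a),-.12+.049*np.sin(a),.084]) for a in th]);print('flange pred',P.min(0),P.max(0))
E
```

```text
t 18.8333 P [ 0.5341 -0.1196  0.1907] yaw 7.1 tilt [-1.2e-03  5.0e-04 -1.0e+00] F [ 0.1  0.9 -0.7] w 47.57562246978276 g 61.84586611110717
units [ 0.0023  0.0028 -0.0022]
yellow old (np.int64(319), np.int64(190), np.int64(353), np.int64(209), 349, np.float64(335.9), np.float64(201.8)) new (np.int64(319), np.int64(190), np.int64(353), np.int64(209), 347, np.float64(335.7), np.float64(201.8))
blue (np.int64(313), np.int64(137), np.int64(360), np.int64(168), 785, np.float64(337.8), np.float64(154.6))
pred blue [313.61503669 134.40708295] [360.26664752 168.16009785] 0.1714671770533116
0.138 [336.51242899 163.90640514]
0.121 [336.39198764 169.10211226]
0.084 [336.14040798 179.95498161]
0.08 [336.11403938 181.09249408]
dark (np.int64(329), np.int64(145), np.int64(342), np.int64(171), 70, np.float64(333.8), np.float64(156.7))
[(79, 76, 75), (103, 106, 105), (77, 43, 17), (80, 45, 22), (81, 47, 23), (65, 38, 20), (64, 36, 18), (7, 5, 6), (102, 98, 97), (105, 101, 101), (101, 99, 98), (126, 124, 118), (129, 126, 121), (128, 127, 121), (126, 124, 119), (102, 99, 98), (94, 101, 105), (34, 97, 126), (33, 96, 123)]
flange pred [317.3503803  167.78250029] [355.00769423 193.04248344]
```

The checks in the final image agree. The tin's yellow band is unchanged, the knob and flange sit at their seated positions, and the cover is level with its rim at 0.171, 33 mm above the knob. Handing in.

```bash
python3 -c "
from plant import job_done
print(job_done())"
```

```text
the job is handed in; nothing more can be done
None
```

The job is handed in at about 19 s of the 64 s allowed: the inner lid is seated in the tin, the tin has not moved, and the gripper holds the blue cover level about 33 mm above the knob; the jar, timer and cutter ring were not touched.

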